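Find which drip-tray gap the feeler blade fits

TASK

Two steel drip trays stand on the coffee bar, each with a gap along one side of its perforated grate. Take the feeler gauge out of its wooden holder and slide its blade, held in the gripper, down into the gap that it fits (in the other tray's gap it would jam), without forcing it, until its square shoulder plate rests on the tray. Let go and leave the gauge standing upright in that gap.

Things in the scene. Friction and masses are not known exactly. Their poses are not given: they have to be found in the camera images.
- gauge: Feeler gauge, loose, 100-210 g, upright in holder. Steel blade pointing down: 8 mm thick (its x), 40 wide (y), 40 long, lower edge rounded; above it a square steel shoulder plate 50 x 50 x 6 mm; above that a black handle 22 mm thick (x), 40 wide (y), from 46 to 96 mm above the blade's lower edge, gripped from above across the 22 mm. Origin: middle of the blade's lower edge; z up.
- holder: Fixed wooden block 80 (x) x 170 (y) x 60 mm high, origin at centre of underside, z up. The gauge hangs in a slot 40 mm to its -y side, shoulder plate on the block, blade's lower edge 20 mm above the counter. A round-handled brush (38 mm diameter, 62 mm above the block, not needed) is fixed 58 mm to its +y side.
- tray_wide: Fixed steel drip tray whose gap the blade fits: 130 (x) x 140 (y) x 70 mm high, origin at centre of underside, z up. Rim and perforated grate top out at 70 mm. Between the +x rim and the grate runs the gap: 18 mm wide, 120 long (along y), centre x = +46 mm, y = 0, open to 9 mm above the counter, edges rounded. Shoulder seated: blade's lower edge 30 mm above the counter.
- tray_tight: The other drip tray, fixed: same outer size, origin and look, but its grate is wider, so its gap is only 4 mm wide (centre x = +53 mm) and the 8 mm blade jams at the top. Not the one wanted.

How it is judged:
On the way, in this order (a step that is already met when the one before it is completed fails the run):
1. the gauge is lifted clear of its holder in the gripper (height (world z) of gauge above 0.075 m and contact force between the fingers and gauge above 0.5 N), for 0.1 s.
2. the blade, still held, is at least 25 mm down in the wide gap (x of gauge in the frame of tray_wide between 0.034 and 0.058 m and y of gauge in the frame of tray_wide between -0.045 and 0.045 m and angle between the y axis of gauge and the y axis of tray_wide, either way round below 0.3 rad and z of gauge in the frame of tray_wide below 0.045 m and contact force between the fingers and gauge above 0.5 N), for 0.1 s.
At the end, for the whole second after the job is handed in: The gauge stands released and at rest in the wide gap, upright within 10 degrees, its blade in the gap along it (within 45 mm of the gap's middle) and its shoulder down on the tray within 5 mm (x of gauge in the frame of tray_wide between 0.034 and 0.058 m and y of gauge in the frame of tray_wide between -0.045 and 0.045 m and angle between the y axis of gauge and the y axis of tray_wide, either way round below 0.3 rad and z of gauge in the frame of tray_wide between 0.02 and 0.035 m and angle between gauge's own z axis and vertical below 0.17 rad and linear speed of gauge below 0.02 m/s and contact force between the fingers and gauge below 0.1 N); the robot touches nothing.
It fails at once if the blade is forced: more than 45 N between the gauge and a tray (contact force between gauge and tray_wide above 45 N or contact force between gauge and tray_tight above 45 N).
It also fails if it takes over 38 s, if anything falls off the work surface, if the arm or the gripper's body presses on something with over 40 N, if the wrist force passes 120 N, or if a joint passes its speed limit or range.

ROBOT

A 7-joint arm with a two-finger parallel gripper is mounted at the origin on the work surface. World frame = base frame: x ahead of the robot, y to its left, z up, the work surface at z = 0. Lengths are in m, angles in rad, forces in N, time in s.
With the tool pointing down it reaches from about 0.4 to 0.85 m from the base axis. Payload 10.4 kg.
Tool frame: the origin (TCP) lies midway between the tips of the shut fingers; the grasp point (between the pads) lies 19 mm behind it; z points along the fingers, y is the line along which they close (so a half turn about z gives the same grasp; the last joint's range is limited). The gripper opens to 85 mm and grips with 20 to 120 N. Pads are 22 mm wide; open, the fingers measure 114 mm over their backs; the gripper's body (76 mm by 85 mm) begins 54 mm behind the grasp point. The pads swing forward as they close: fully open they stand 13 mm farther back than shut.
Start: joints at [1.182, 0.332, -0.065, 1.46, 0.022, 1.35, -0.088], TCP at [0.224, -0.584, 0.231] pointing down, gripper open.
Joint ranges: [-2.6, 2.6], [-0.5, 2.12], [-1.47, 1.34], [0.16, 2.42], [-1.27, 4.41], [0.06, 2.06], [-2.6, 2.6]. Speed limits (rad/s): [2.22, 2.22, 2.79, 2.79, 3.14, 3.14, 3.14].

INTERFACE

Orientations are given as a rotation vector (axis times angle).
In Python, from workcell import arm gives the robot as it stands.
- The arm moves only by the tool step_arm, never from a script. Its argument "motion" is a list of rows, each a list of 3 entries, a list of its own where there are three numbers: the closure, from -1 (fully open) to 1 (shut), so that 0 is half open, then the shift along the tool's x, y, z in m, then the turn, a rotation vector about the tool's x, y, z in degrees. In form: [[fingers, [tx, ty, tz], [wx, wy, wz]], ...]. A call has 1 to 20 rows; each row is the pose to reach, as a shift and turn from the pose commanded when the call began, along the tool's axes at that moment; what a row does not reach only later rows make up. A row lasts 1/8 s, in which the tool goes at most 62.5 mm and 10.7 degrees, less where a joint would pass 70% of its speed; a pose out of reach is approached as far as the arm can. A call with a gripper value outside its range is refused whole. The fingers move at their own pace and stop on an object; the grip force is fixed at half the most. Time passes only in rows, so rows that repeat a pose let the fingers close. It gives the time, the measured TCP pose, the force, the opening and the grip force at its end, in the units of the state.
- arm.sense(): the state, without advancing time (a new reading comes with each control period).
- arm.get_image(name): name is "scene" or "top"; returns a dict with "pixels" (400x640x3 uint8, red, green, blue), "fx", "fy", "cx", "cy" (pixels), "view" (4x4, takes a point from world to camera coordinates). Camera axes: x right, y up, looking along -z (the intrinsics and any distortion apply to the point x, -y, -z); pixel columns grow to the right and rows downward; lengths in m; the calibration is good to about 2 mm. A picture is of the moment at which its call begins. There is no depth.
- arm.hand_in(): hands the job in; it is judged then, once.
The state is a dict: "time": time; "joint_pos": joint angles; "joint_velocities": joint speeds; "effort": joint torques, N m; "ee_pos": TCP position; "eef_rot": TCP orientation; "contact_force": force on the tool from outside, world axes, zero at the start; "moment": the same for the moment, N m; "grip_width": finger opening in m; "gripper_force": force on a finger pad.
Only numpy, scipy, OpenCV 4.12 (cv2) and the standard library are available. Lean on these libraries where they do the work, as an engineer would, in place of code of your own. Each camera call takes 0.05 s, during which the arm holds its last target. There are 200 camera calls.

## Working session

There is one attempt and no reset: what is moved stays moved. The work goes in short steps, Python scripts to look and compute and a tool call to move; the robot and the scene stay as the last step left them, time stands still between calls to the robot, and variables do not carry over. Pictures are saved under pics/ and viewed, at most 10 in all, crops included, and the job is handed in when it is done.

Besides the shell and the picture viewer there is one more tool, called after ">>>" by a JSON object that holds its "fn" and its "kwargs". step_arm: Moves the arm, as the interface text tells. Its arguments: {"type":"object","properties":{"motion":{"type":"array","items":{"type":"array"}}},"required":["motion"]}

```bash
mkdir -p pics; ls
python3 - <<'E'
from workcell import arm
import cv2,numpy as np
s=arm.sense();print({k:np.round(v,3) for k,v in s.items()})
for n in("scene","top"):
    i=arm.get_image(n);np.savez(f"{n}.npz",**i)
    cv2.imwrite(f"pics/{n}1.png",i["pixels"][...,::-1]);print(n,[i[k] for k in("fx","fy","cx","cy")],np.round(i["view"],4).tolist(),i.keys())
E
```

```text
pics
{'time': np.float64(0.0), 'joint_pos': array([ 1.182,  0.333, -0.065,  1.461,  0.022,  1.35 , -0.089]), 'joint_velocities': array([ 0.001, -0.001,  0.001,  0.001,  0.001,  0.001, -0.001]), 'effort': array([ 1.0000e-03, -6.2545e+01,  5.0000e-02, -3.9161e+01,  1.6000e-02,
        1.0000e-02, -0.0000e+00]), 'ee_pos': array([ 0.223, -0.583,  0.231]), 'eef_rot': array([-3.088, -0.571,  0.   ]), 'contact_force': array([ 0.921, -0.613,  0.097]), 'moment': array([-0.044, -0.041,  0.025]), 'gripper_force': np.float64(0.0), 'grip_width': np.float64(0.086)}
scene [415.27288508510594, 415.27288508510594, 322.63913688413766, 193.2821028243733] [[-0.4522, 0.8919, 0.0069, 0.2723], [-0.5391, -0.2795, 0.7945, 0.2281], [0.7106, 0.3556, 0.6072, -1.1722], [0.0, 0.0, 0.0, 1.0]] dict_keys(['pixels', 'fx', 'fy', 'cx', 'cy', 'view'])
top [379.35841372304304, 379.35841372304304, 320.7603004933647, 199.57875092596834] [[0.0111, -0.9997, 0.0227, -0.0308], [0.9948, 0.0133, 0.1012, -0.548], [-0.1015, 0.0215, 0.9946, -0.8035], [0.0, 0.0, 0.0, 1.0]] dict_keys(['pixels', 'fx', 'fy', 'cx', 'cy', 'view'])
```

View pics/scene1.png

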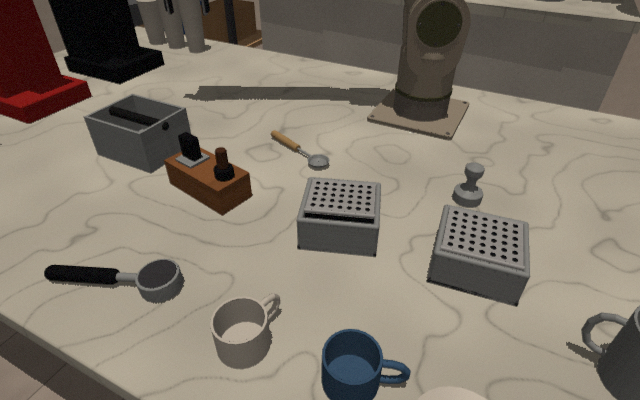

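View pics/top1.png

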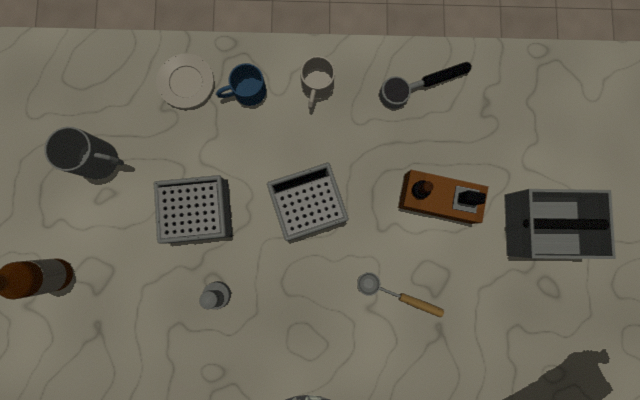

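The scene view shows the holder at about (208,180) and the trays at (341,215) and (480,250). In the top view the middle tray (307,202) has the broad dark gap, so it is the wide one. The gauge sits at about (468,199), at the right end of the holder. I'll zoom in for corner pixels.

Run:
```python
import cv2,numpy as np
t=np.load("top.npz")["pixels"][...,::-1];s=np.load("scene.npz")["pixels"][...,::-1]
def c(im,x,y,w,h,k=4):
    o=cv2.resize(im[y:y+h,x:x+w],None,fx=k,fy=k,interpolation=cv2.INTER_CUBIC)
    o=np.clip(o*1.6,0,255).astype(np.uint8)
    for i in range(0,w,10):
        cv2.line(o,(i*k,0),(i*k,6),(0,255,255),1)
        if i%20==0: cv2.putText(o,str(x+i),(i*k,16),0,.35,(0,255,255),1)
    for j in range(0,h,10):
        cv2.line(o,(0,j*k),(6,j*k),(0,255,255),1)
        cv2.putText(o,str(y+j),(8,j*k+4),0,.35,(0,255,255),1)
    return o
a=np.hstack([c(t,260,155,100,100,4),c(t,395,155,100,100,4)])
cv2.imwrite("pics/topcrop.png",a)
a=np.hstack([c(s,290,165,100,100,4),c(s,160,120,100,100,4)])
cv2.imwrite("pics/scenecrop.png",a)
```

```text
(no output)
```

View pics/topcrop.png

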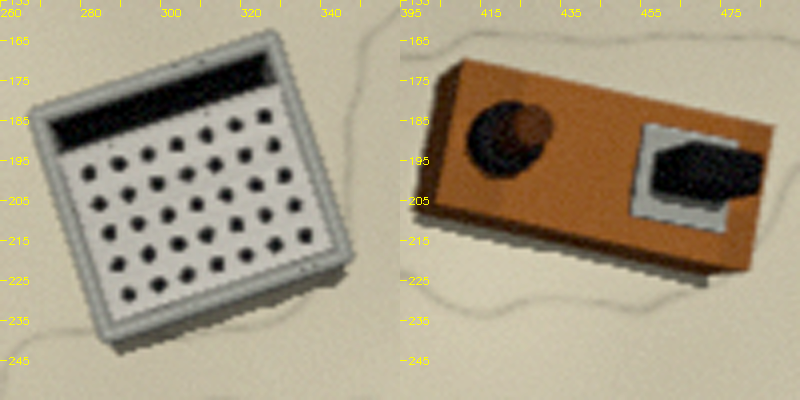

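View pics/scenecrop.png

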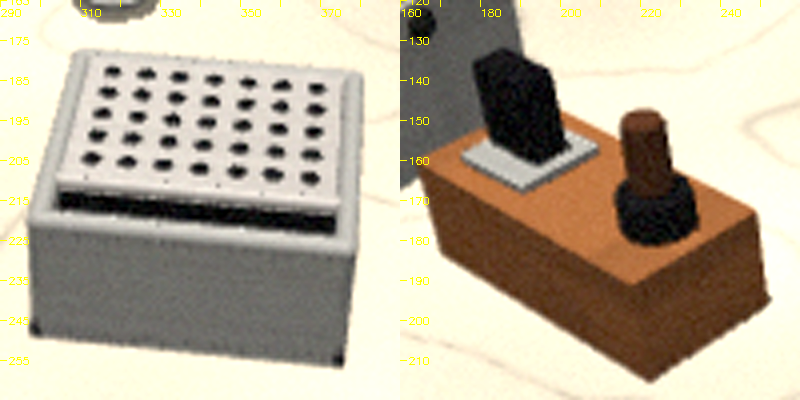

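```bash
cat > h.py <<'E'
import numpy as np
from scipy.optimize import least_squares
C={n:dict(np.load(n+".npz")) for n in("top","scene")}
def proj(n,P):
    c=C[n];p=np.c_[P,np.ones(len(P))]@c["view"].T
    return np.c_[c["cx"]+c["fx"]*p[:,0]/-p[:,2],c["cy"]-c["fy"]*p[:,1]/-p[:,2]]
def place(q,L):
    c,s=np.cos(q[2]),np.sin(q[2]);L=np.asarray(L,float)
    return np.c_[q[0]+c*L[:,0]-s*L[:,1],q[1]+s*L[:,0]+c*L[:,1],L[:,2]]
def fit(obs,q0):  # obs: [(cam,u,v,[x,y,z])]
    f=lambda q:np.concatenate([(proj(n,place(q,[l]))-[u-.375,v-.375])[0] for n,u,v,l in obs])
    r=least_squares(f,q0,loss="soft_l1");return r.x,f(r.x).reshape(-1,2)
E
python3 - <<'E'
from h import *
np.set_printoptions(precision=4,suppress=True)
T,S="top","scene"
x,y=.065,.07
tt=[(T,268,182,[x,y,.07]),(T,328.5,162.5,[x,-y,.07]),(T,348,218.75,[-x,-y,.07]),(T,287,240.5,[-x,y,.07])]
ts=[(S,308.75,178,[-x,-y,.07]),(S,380,183.75,[-x,y,.07]),(S,378.75,227,[x,y,.07]),(S,297.5,220.5,[x,-y,.07]),(S,298,248,[x,-y,0]),(S,375.5,256,[x,y,0])]
x,y,z=.04,.085,.06
ht=[(T,410.75,170,[x,y,z]),(T,488.5,186.5,[x,-y,z]),(T,482.25,222.5,[-x,-y,z]),(T,403.5,206.25,[-x,y,z])]
hs=[(S,249.25,173,[x,y,z]),(S,218,190.75,[x,y,z])]
# scene: right corner / near corner assignment: viewed from +x,+y
hs=[(S,249.25,173,[-x,y,z]),(S,218,190.75,[x,y,z]),(S,163.75,159.25,[x,-y,z])]
a,z=.025,.066
gt=[(T,456.25,186,[a,a,z]),(T,479.5,190.5,[a,-a,z]),(T,476.25,213,[-a,-a,z]),(T,452.75,208.75,[-a,a,z])]
gs=[(S,175,158.75,[a,-a,z]),(S,190.75,167,[a,a,z]),(S,209.5,156.75,[-a,a,z])]
for nm,t,s,q in(("tray",tt,ts,[.55,0,.3]),("holder",ht,hs,[.55,-.3,-.2]),("gauge",gt,gs,[.55,-.35,-.2])):
    for o in(t,s,t+s):
        r,e=fit(o,q);print(nm,r,np.degrees(r[2]),"rms",np.sqrt((e**2).mean()))
    print(e)
    if nm=="tray":
        print("gap centre",place(r,[[.046,0,.07]]), proj(T,place(r,[[sx,sy,.07] for sx in(.037,.055) for sy in(-.06,.06)])))
    if nm=="holder": print("gauge by holder",place(r,[[0,-.04,.06]]))
E
```

```text
tray [0.5427 0.0041 0.3453] 19.78654139607678 rms 1.331134747869902
tray [0.5426 0.0055 0.3432] 19.664521190925452 rms 1.2854555319845353
tray [0.5426 0.0051 0.3442] 19.723596753662644 rms 1.3230925775990887
[[-2.3647 -0.0122]
 [ 0.5171 -1.8391]
 [ 1.6221  0.3096]
 [-1.4914  0.7719]
 [-0.9762 -2.3113]
 [ 0.8171 -2.3691]
 [ 0.8908  0.0089]
 [-1.6173 -0.8894]
 [-0.8297  1.325 ]
 [ 0.5545  0.8342]]
gap centre [[0.5859 0.0207 0.07  ]] [[328.5318 174.2449]
 [274.071  192.6854]
 [325.715  166.233 ]
 [271.3403 184.5702]]
holder [ 0.5566 -0.2893 -0.1963] -11.245161809900331 rms 0.21808940979261984
holder [ 0.5572 -0.29   -0.2084] -11.94209270136349 rms 0.3995620758569559
holder [ 0.557  -0.2897 -0.2015] -11.543763387285145 rms 0.40454865747569346
[[ 0.1397 -0.5703]
 [ 0.1106 -0.1906]
 [ 0.115   0.4289]
 [ 0.3394 -0.3696]
 [ 0.3073 -0.9356]
 [ 0.225   0.1329]
 [ 0.3159  0.5577]]
gauge by holder [[ 0.549  -0.3289  0.06  ]]
gauge [ 0.5495 -0.3294 -0.1744] -9.991148361066008 rms 0.19966138303117884
gauge [ 0.5525 -0.3273 -0.1781] -10.204663573903428 rms 0.2667220280353929
gauge [ 0.5501 -0.3293 -0.1747] -10.00977540584825 rms 0.4738057474609227
[[-0.0067 -0.5101]
 [-0.0889 -0.6144]
 [-0.2     0.0441]
 [-0.019  -0.125 ]
 [-0.1285 -0.6883]
 [-0.1104 -0.7301]
 [ 0.4904 -1.0786]]
```

>>> {"fn": "step_arm", "kwargs": {"motion": [[-1,[0.04,-0.012,0],[0,0,-6]],[-1,[0.08,-0.024,0],[0,0,-12]],[-1,[0.12,-0.036,0],[0,0,-18]],[-1,[0.16,-0.048,0],[0,0,-24]],[-1,[0.2,-0.06,0],[0,0,-30]],[-1,[0.24,-0.072,0],[0,0,-36]],[-1,[0.28,-0.084,0],[0,0,-42]],[-1,[0.32,-0.096,0],[0,0,-48]],[-1,[0.36,-0.108,0],[0,0,-54]],[-1,[0.3955,-0.1212,0],[0,0,-58]],[-1,[0.3955,-0.1212,0],[0,0,-58]],[-1,[0.3955,-0.1212,0],[0,0,-58]]]}}

```text
time: 1.6
ee_pos: [0.5494, -0.3286, 0.2311]
eef_rot: [-2.424, -1.998, 0.001]
contact_force: [-0.0, -0.5, 0.6]
grip_width: 0.0853
gripper_force: 0.0
```

```bash
cat > go.py <<'E'
import sys,numpy as np
from workcell import arm
from scipy.spatial.transform import Rotation as R
s=arm.sense();M=R.from_rotvec(s["eef_rot"]).as_matrix()
x,y,z,a=map(float,sys.argv[1:5])  # target TCP, world angle (deg) of tool y
now=np.degrees(np.arctan2(M[1,1],M[0,1]))
print("t",s["time"],"tcp",np.round(s["ee_pos"],4),"ytool",now,"tilt",M[:,2].round(3),"q",np.round(s["joint_pos"],2),"F",np.round(s["contact_force"],2),"w",s["grip_width"],s["gripper_force"])
print("shift",np.round(M.T@(np.array([x,y,z])-s["ee_pos"]),4),"wz",-((a-now+90)%180-90))
E
python3 go.py .5498 -.3292 .077 -10.6
```

```text
t 1.6 tcp [ 0.5494 -0.3286  0.2311] ytool -10.989509692400498 tilt [-0.001 -0.    -1.   ] q [ 0.76  0.39 -0.4   1.4   0.15  1.38  0.17] F [-0.03 -0.48  0.63] w 0.08529553125538553 0.0
shift [-0.0005  0.0005  0.1541] wz -0.3895096924004946
```

>>> {"fn": "step_arm", "kwargs": {"motion": [[-1,[0,0,0.03],[0,0,0]],[-1,[0,0,0.06],[0,0,0]],[-1,[0,0,0.09],[0,0,0]],[-1,[0,0,0.115],[0,0,0]],[-1,[0,0,0.135],[0,0,0]],[-1,[0,0,0.146],[0,0,0]],[-1,[0,0,0.153],[0,0,0]],[-1,[0,0,0.153],[0,0,0]],[1,[0,0,0.153],[0,0,0]],[1,[0,0,0.153],[0,0,0]],[1,[0,0,0.153],[0,0,0]],[1,[0,0,0.153],[0,0,0]],[1,[0,0,0.153],[0,0,0]],[1,[0,0,0.153],[0,0,0]],[1,[0,0,0.153],[0,0,0]],[1,[0,0,0.153],[0,0,0]]]}}

```text
time: 3.6
ee_pos: [0.5498, -0.3291, 0.0787]
eef_rot: [2.424, 1.997, 0.0]
contact_force: [-0.3, -0.5, 5.7]
grip_width: 0.0215
gripper_force: 59.7
```

```bash
python3 go.py .5498 -.3292 .077 -10.6
```

```text
t 3.6 tcp [ 0.5498 -0.3291  0.0787] ytool -11.040466516348829 tilt [ 0.001 -0.    -1.   ] q [ 0.76  0.51 -0.38  1.57  0.21  1.1   0.13] F [-0.25 -0.52  5.68] w 0.021451710373827298 59.67677593231201
shift [-0.0001  0.      0.0017] wz -0.4404665163488346
```

Gripped (21.5 mm, 60 N). Lift by 125 mm.

>>> {"fn": "step_arm", "kwargs": {"motion": [[1,[0,0,-0.01],[0,0,0]],[1,[0,0,-0.025],[0,0,0]],[1,[0,0,-0.045],[0,0,0]],[1,[0,0,-0.065],[0,0,0]],[1,[0,0,-0.085],[0,0,0]],[1,[0,0,-0.105],[0,0,0]],[1,[0,0,-0.12],[0,0,0]],[1,[0,0,-0.125],[0,0,0]],[1,[0,0,-0.125],[0,0,0]],[1,[0,0,-0.125],[0,0,0]]]}}

```text
time: 4.85
ee_pos: [0.5492, -0.3288, 0.2024]
eef_rot: [-2.424, -1.997, 0.001]
contact_force: [0.0, -0.0, -1.2]
grip_width: 0.0215
gripper_force: 58.8
```

```bash
python3 go.py .585 .020 .203 19.6
```

```text
t 4.85 tcp [ 0.5492 -0.3288  0.2024] ytool -11.039496929527527 tilt [-0.001  0.001 -1.   ] q [ 0.77  0.41 -0.4   1.44  0.16  1.32  0.17] F [ 0.01 -0.04 -1.21] w 0.02151765341387497 58.78387212753296
shift [ 0.3493 -0.0317 -0.0004] wz -30.639496929527525
```

>>> {"fn": "step_arm", "kwargs": {"motion": [[1,[0.015,-0.001,0],[0,0,-1]],[1,[0.045,-0.004,0],[0,0,-4]],[1,[0.08,-0.007,0],[0,0,-7]],[1,[0.115,-0.01,0],[0,0,-10]],[1,[0.15,-0.014,0],[0,0,-13]],[1,[0.185,-0.017,0],[0,0,-16]],[1,[0.22,-0.02,0],[0,0,-19]],[1,[0.255,-0.023,0],[0,0,-22]],[1,[0.29,-0.026,0],[0,0,-25]],[1,[0.32,-0.029,0],[0,0,-28]],[1,[0.34,-0.031,0],[0,0,-30]],[1,[0.3493,-0.0317,0],[0,0,-30.6]],[1,[0.3493,-0.0317,0],[0,0,-30.6]],[1,[0.3493,-0.0317,0],[0,0,-30.6]]]}}

```text
time: 6.6
ee_pos: [0.5854, 0.0184, 0.2032]
eef_rot: [1.814, 2.564, -0.001]
contact_force: [-0.4, 0.0, -2.0]
grip_width: 0.0211
gripper_force: 58.8
```

```bash
python3 go.py .585 .020 .135 19.6
python3 - <<'E'
from workcell import arm
import cv2,numpy as np
o=[]
for n,x,y in(("scene",280,110),("top",250,130)):
    im=arm.get_image(n)["pixels"][...,::-1]
    o.append(np.clip(cv2.resize(im[y:y+130,x:x+130],None,fx=3,fy=3,interpolation=cv2.INTER_CUBIC)*1.6,0,255).astype(np.uint8))
cv2.imwrite("pics/above.png",np.hstack(o))
E
```

```text
t 6.6 tcp [0.5854 0.0184 0.2032] ytool 19.43486203835927 tilt [-0.    -0.001 -1.   ] q [ 0.42  0.33 -0.65  1.58  0.2   1.3   0.08] F [-0.35  0.05 -2.04] w 0.021093796176651414 58.79394829273224
shift [0.0017 0.0002 0.0682] wz -0.16513796164073824
```

View pics/above.png

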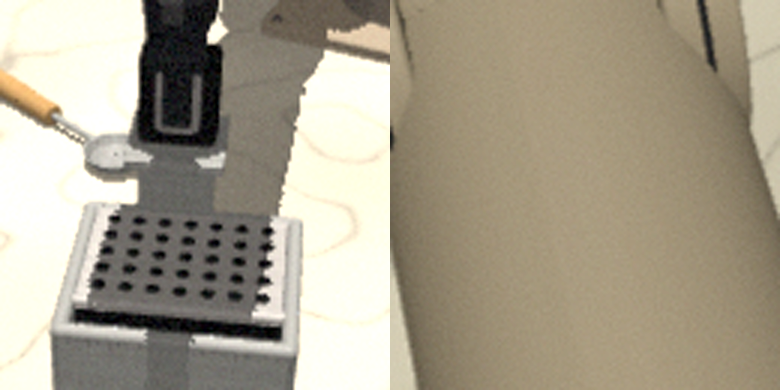

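The scene crop shows the gauge held upright, with the blade above and behind the gap as the perspective would have it. The top view is hidden by the arm. I'll lower to just above the gap and look again.

>>> {"fn": "step_arm", "kwargs": {"motion": [[1,[0.001,0,0.015],[0,0,0]],[1,[0.001,0,0.03],[0,0,0]],[1,[0.001,0,0.045],[0,0,0]],[1,[0.001,0,0.055],[0,0,0]],[1,[0.001,0,0.062],[0,0,0]],[1,[0.001,0,0.065],[0,0,0]],[1,[0.001,0,0.065],[0,0,0]]]}}

```text
time: 7.58
ee_pos: [0.5851, 0.0208, 0.1384]
eef_rot: [1.812, 2.566, 0.0]
contact_force: [-0.1, 0.2, -2.3]
grip_width: 0.0212
gripper_force: 58.8
```

```bash
python3 go.py .585 .020 .0887 19.6
python3 - <<'E'
from workcell import arm
import cv2,numpy as np
from h import *
im=arm.get_image("scene")["pixels"][...,::-1]; x,y=285,120
s=arm.sense();p=s["ee_pos"];q=[p[0],p[1],np.radians(19.4)]
print("blade lower corners at crop",(proj("scene",place(q,[[.004,b,p[2]-.0587] for b in(-.02,.02)]))-[x,y])*5+2, "gap top edges",(proj("scene",place(q,[[.0+e,b,.07] for e in(-.009,.009) for b in(-.06,.06)]))-[x,y])*5+2)
cv2.imwrite("pics/near.png",np.clip(cv2.resize(im[y:y+115,x:x+110],None,fx=5,fy=5,interpolation=cv2.INTER_CUBIC)*1.6,0,255).astype(np.uint8))
E
```

```text
t 7.575 tcp [0.5851 0.0208 0.1384] ytool 19.556812194968778 tilt [ 0. -0. -1.] q [ 0.4   0.39 -0.63  1.66  0.24  1.18  0.05] F [-0.13  0.18 -2.32] w 0.02124166765268046 58.82139801979065
shift [-0.0007 -0.0004  0.0497] wz -0.04318780503122355
blade lower corners at crop [[209.29814476 458.58618285]
 [327.8507387  469.20309461]] gap top edges [[ 98.99933391 446.54110087]
 [446.60811031 477.63447104]
 [ 90.25832397 479.97692114]
 [444.83091715 512.28191224]]
```

View pics/near.png

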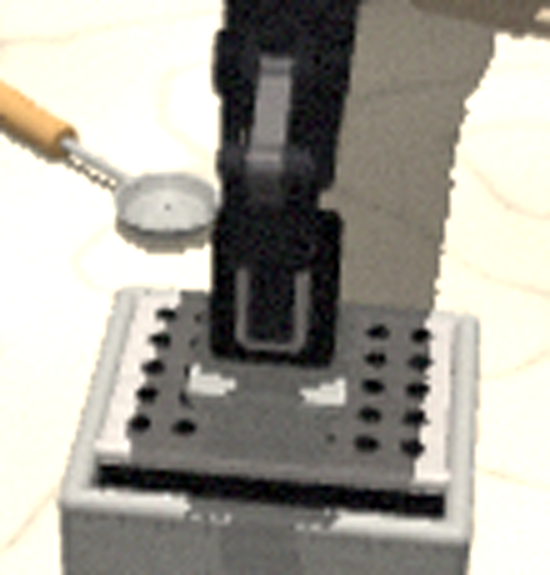

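The gap's dark strip runs from about (100,475) to (443,500) in the crop, within about 2 mm of the planned line, and the blade comes down on it. The clearance is ±5 mm, so I'll lower gently and check the force.

>>> {"fn": "step_arm", "kwargs": {"motion": [[1,[0,0,0.004],[0,0,0]],[1,[0,0,0.007],[0,0,0]],[1,[0,0,0.009],[0,0,0]],[1,[0,0,0.011],[0,0,0]],[1,[0,0,0.012],[0,0,0]],[1,[0,0,0.013],[0,0,0]],[1,[0,0,0.013],[0,0,0]]]}}

```text
time: 8.5
ee_pos: [0.585, 0.0208, 0.1253]
eef_rot: [1.812, 2.567, -0.0]
contact_force: [0.5, -0.0, -2.3]
grip_width: 0.0213
gripper_force: 58.8
```

>>> {"fn": "step_arm", "kwargs": {"motion": [[1,[0,0,0.001],[0,0,0]],[1,[0,0,0.002],[0,0,0]],[1,[0,0,0.003],[0,0,0]],[1,[0,0,0.004],[0,0,0]],[1,[0,0,0.006],[0,0,0]],[1,[0,0,0.008],[0,0,0]],[1,[0,0,0.01],[0,0,0]],[1,[0,0,0.01],[0,0,0]]]}}

```text
time: 9.5
ee_pos: [0.5849, 0.0208, 0.1151]
eef_rot: [-1.812, -2.566, 0.0]
contact_force: [1.5, -0.4, -1.0]
grip_width: 0.0214
gripper_force: 58.8
```

```bash
python3 go.py .585 .0208 .0887 19.5
python3 - <<'E'
from workcell import arm
import cv2,numpy as np
im=arm.get_image("scene")["pixels"][...,::-1]; x,y=285,150
cv2.imwrite("pics/in.png",np.clip(cv2.resize(im[y:y+90,x:x+110],None,fx=6,fy=6,interpolation=cv2.INTER_CUBIC)*2.2,0,255).astype(np.uint8))
E
```

```text
t 9.5 tcp [0.5849 0.0208 0.1151] ytool 19.557562338096076 tilt [-0. -0. -1.] q [ 0.4   0.41 -0.63  1.68  0.26  1.14  0.04] F [ 1.55 -0.38 -1.03] w 0.021391725512940694 58.82214903831482
shift [-0.      0.0001  0.0264] wz 0.05756233809607636
```

View pics/in.png

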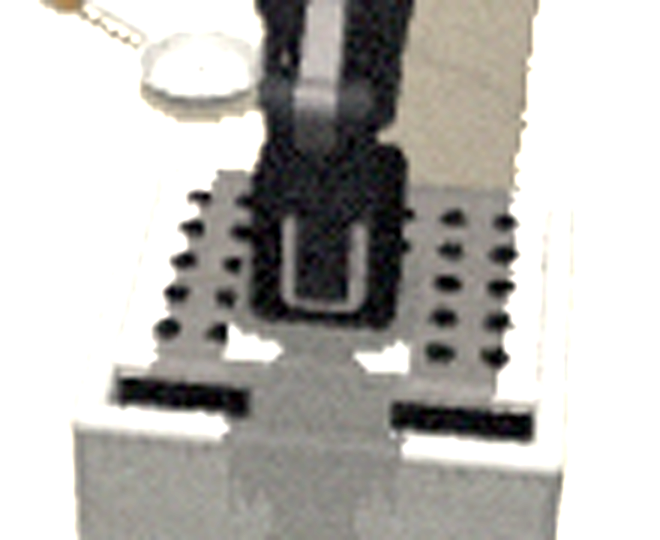

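The blade now hides the middle of the gap (dark strip at 118–250 and 390–532), so it is in the gap and centred along it. A light +x push (1.5 N) suggests it touches the grate side, so I'll shift +1.5 mm in tool y and continue.

>>> {"fn": "step_arm", "kwargs": {"motion": [[1,[0,0.0005,0],[0,0,0]],[1,[0,0.001,0],[0,0,0]],[1,[0,0.0015,0],[0,0,0]],[1,[0,0.0015,0.001],[0,0,0]],[1,[0,0.0015,0.003],[0,0,0]],[1,[0,0.0015,0.005],[0,0,0]],[1,[0,0.0015,0.007],[0,0,0]],[1,[0,0.0015,0.009],[0,0,0]],[1,[0,0.0015,0.009],[0,0,0]]]}}

```text
time: 10.68
ee_pos: [0.5863, 0.0213, 0.1061]
eef_rot: [-1.812, -2.566, 0.0]
contact_force: [-0.2, 0.0, -1.1]
grip_width: 0.0214
gripper_force: 58.8
```

>>> {"fn": "step_arm", "kwargs": {"motion": [[1,[0,0,0.002],[0,0,0]],[1,[0,0,0.004],[0,0,0]],[1,[0,0,0.006],[0,0,0]],[1,[0,0,0.008],[0,0,0]],[1,[0,0,0.01],[0,0,0]],[1,[0,0,0.012],[0,0,0]],[1,[0,0,0.013],[0,0,0]],[1,[0,0,0.014],[0,0,0]],[1,[0,0,0.015],[0,0,0]],[1,[0,0,0.015],[0,0,0]]]}}

```text
time: 11.92
ee_pos: [0.5864, 0.0213, 0.0913]
eef_rot: [1.812, 2.566, -0.0]
contact_force: [-1.0, 0.3, -1.1]
grip_width: 0.0211
gripper_force: 58.8
```

>>> {"fn": "step_arm", "kwargs": {"motion": [[1,[0,-0.0003,0.0005],[0,0,0]],[1,[0,-0.0003,0.001],[0,0,0]],[1,[0,-0.0003,0.0015],[0,0,0]],[1,[0,-0.0003,0.002],[0,0,0]],[1,[0,-0.0003,0.0023],[0,0,0]],[1,[0,-0.0003,0.0023],[0,0,0]]]}}

```text
time: 12.68
ee_pos: [0.5861, 0.0212, 0.089]
eef_rot: [1.812, 2.566, -0.0]
contact_force: [0.1, -0.0, -2.2]
grip_width: 0.021
gripper_force: 58.8
```

>>> {"fn": "step_arm", "kwargs": {"motion": [[1,[0,0,0.0003],[0,0,0]],[1,[0,0,0.0006],[0,0,0]],[1,[0,0,0.0009],[0,0,0]],[1,[0,0,0.0009],[0,0,0]]]}}

```text
time: 13.18
ee_pos: [0.5862, 0.0212, 0.0886]
eef_rot: [1.812, 2.566, -0.0]
contact_force: [-2.6, -1.0, 5.0]
grip_width: 0.0213
gripper_force: 60.0
```

Seated (vertical force rose by about 7 N at the expected height). Release and retreat.

>>> {"fn": "step_arm", "kwargs": {"motion": [[0.2,[0,0,0],[0,0,0]],[0,[0,0,0],[0,0,0]],[-0.5,[0,0,0],[0,0,0]],[-1,[0,0,0],[0,0,0]],[-1,[0,0,0],[0,0,0]],[-1,[0,0,0],[0,0,0]],[-1,[0,0,-0.01],[0,0,0]],[-1,[0,0,-0.03],[0,0,0]],[-1,[0,0,-0.05],[0,0,0]],[-1,[0,0,-0.08],[0,0,0]],[-1,[0,0,-0.11],[0,0,0]],[-1,[0,0,-0.13],[0,0,0]],[-1,[0,0,-0.13],[0,0,0]],[-1,[0,0,-0.13],[0,0,0]]]}}

```text
time: 14.92
ee_pos: [0.5859, 0.0212, 0.2179]
eef_rot: [-1.812, -2.566, 0.001]
contact_force: [-0.1, -1.0, -0.1]
grip_width: 0.0857
gripper_force: 0.0
```

```bash
python3 go.py .585 .0208 .22 19.5
python3 - <<'E'
from workcell import arm
import cv2,numpy as np
im=arm.get_image("scene")["pixels"][...,::-1]; x,y=275,100
cv2.imwrite("pics/end.png",np.clip(cv2.resize(im[y:y+150,x:x+130],None,fx=4,fy=4,interpolation=cv2.INTER_CUBIC)*1.5,0,255).astype(np.uint8))
E
```

```text
t 14.925 tcp [0.5859 0.0212 0.2179] ytool 19.56092151785642 tilt [-0. -0. -1.] q [ 0.42  0.32 -0.65  1.56  0.2   1.33  0.08] F [-0.05 -0.99 -0.13] w 0.08570588082523836 0.0
shift [-0.0001 -0.001  -0.0021] wz 0.06092151785642841
```

View pics/end.png

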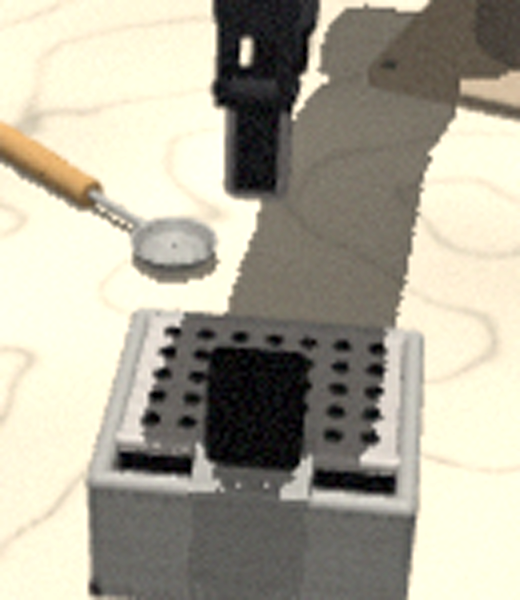

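The gauge stands upright at crop (255,410). Its plate lies flat across the gap at about (250,480), and the gripper is clear above it.

```bash
python3 -c "
from workcell import arm
print(arm.hand_in())"
```

```text
the job is handed in; nothing more can be done
None
```

The gauge stands upright and released in the wide tray's gap, its shoulder plate flat on the tray in the last picture, and the job was handed in at about 15 s of the 38 s allowed; the hand-in returned no verdict.

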